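# Put the microscope parts back in their tray nests

### The job

The imaging session is over: put the five parts standing in front of the accessory tray back into the tray, each standing upright and fully down in the nest made for it. The filter cube with the green dot goes in the green square nest and the one with the orange dot in the orange square nest; the objective goes in the brass round nest, the black-capped bottle in the black one and the white-capped bottle in the white one. Do not tip any of them over on the way.

Things in the scene. Friction and masses are not known exactly. Their poses are not given: they have to be found in the camera images.
- cube_green_mid (a point): Green filter cube: black box 39 x 40 mm (depth x width; flat sides 40 mm apart across its y axis are the ones to grip; its solid body is 34 mm deep), 36 mm tall, with one green round sticker (17 mm) on top and a round green window in its front face. About 90 g. Point: its centre, half-way up (18 mm above its underside); the window looks along its -x axis, y across its width, z up. (Two similar cubes far to the right beside the touch panel belong to the room: leave them.)
- cube_orange_mid (a point): Orange filter cube: black box 39 x 40 mm (depth x width; flat sides 40 mm apart across its y axis are the ones to grip; its solid body is 34 mm deep), 36 mm tall, with one orange round sticker (17 mm) on top and a round orange window in its front face. About 90 g. Point: its centre, half-way up (18 mm above its underside); the window looks along its -x axis, y across its width, z up. (Two similar cubes far to the right beside the touch panel belong to the room: leave them.)
- objective_mid (a point): Microscope objective: cream-grey metal barrel with a thin green ring round it, standing on its thread, nose up. Round: its foot is 20 mm across, the barrel 29 mm across and straight from 6 to 30 mm above the underside, tapering above that to the nose; 45 mm tall; about 160 g. Point: on its axis, 22.5 mm above its underside; z up.
- bottle_black_mid (a point): Larger brown glass bottle with a black screw cap and a white label: body 30 mm across and straight for the lower 40 mm, 71 mm tall in all; stands upright; about 50 g. Point: on its axis, 35 mm above its underside; z up.
- bottle_white_mid (a point): Smaller brown glass bottle with a white screw cap and a white label: body 26 mm across and straight for the lower 35 mm, 62 mm tall in all; stands upright; about 35 g. Point: on its axis, 31 mm above its underside; z up.
- nest_green_floor (a point): Green square nest: one of five inserts in the low aluminium tray. Green square collar 58 x 60 mm on a grey base plate 68 x 70 mm; opening 46 (x) by 48 (y) mm with a 3 mm bevelled mouth, 7 mm deep. Point: centre of the nest's floor, where the part's underside comes to rest, 6 mm above the desk top; x and y axes along the sides, z up. Fixed to the desk while you work. The five inserts stand in a row along their y axis, 72 mm centre to centre, in any order.
- nest_orange_floor (a point): Orange square nest: one of five inserts in the low aluminium tray. Orange square collar 58 x 60 mm on a grey base plate 68 x 70 mm; opening 46 (x) by 48 (y) mm with a 3 mm bevelled mouth, 7 mm deep. Point: centre of the nest's floor, where the part's underside comes to rest, 6 mm above the desk top; x and y axes along the sides, z up. Fixed to the desk while you work. The five inserts stand in a row along their y axis, 72 mm centre to centre, in any order.
- nest_brass_floor (a point): Brass round nest: one of the five inserts in the tray, on the same grey base plate 68 x 70 mm. Brass round collar, bore 37 mm, mouth flared to 44 mm, 7 mm deep, 52 mm across outside at the top. Point: centre of the nest's floor, where the part's underside comes to rest, 6 mm above the desk top; z up, y along the row of inserts. Fixed.
- nest_black_floor (a point): Black round nest: one of the five inserts in the tray, on the same grey base plate 68 x 70 mm. Black round collar, bore 38 mm, mouth flared to 45 mm, 12 mm deep, 53 mm across outside at the top. Point: centre of the nest's floor, where the part's underside comes to rest, 6 mm above the desk top; z up, y along the row of inserts. Fixed.
- nest_white_floor (a point): White round nest: one of the five inserts in the tray, on the same grey base plate 68 x 70 mm. White round collar, bore 34 mm, mouth flared to 41 mm, 12 mm deep, 49 mm across outside at the top. Point: centre of the nest's floor, where the part's underside comes to rest, 6 mm above the desk top; z up, y along the row of inserts. Fixed.
Mind the look-alikes: they are no part of the job. Leave any purple look-alike of the part that bears nest_green_floor alone.

How it is judged:
By the outcome, as a careful person would: the job done as asked, in the order asked, and still so for the second after the job is handed in, with the robot touching nothing.
It also fails if it takes over 112 s, if anything falls off the work surface, if the arm or the gripper's body presses on something with over 40 N, if the wrist force passes 120 N, or if a joint passes its speed limit or range.

### The arm

A 6-joint arm with a two-finger parallel gripper is mounted at the origin on a cart in front of the work surface, level with it; the furniture and walls round the work are solid. World frame = base frame: x ahead of the robot, y to its left, z up, the work surface at z = 0. Lengths are in m, angles in rad, forces in N, time in s.
With the tool pointing down it reaches from about 0.2 to 0.875 m from the base axis. Payload 3.4 kg.
Tool frame: the origin (TCP) lies between the finger pads; the fingertips stand 25 mm ahead of it and the grasp point (between the pads) lies 6 mm ahead of it (r.nose_length is the z of the fingertips in the tool frame, in m); z points along the fingers, x is the direction in which the jaws open and shut, and the axes are right-handed (so a half turn about z gives the same grasp; the last joint's range is limited). The gripper opens to 94 mm and grips with 3 to 60 N. Pads are 16 mm wide; open, the fingers measure 119 mm over their backs; the gripper's body (75 mm by 177 mm) begins 78 mm behind the grasp point.
Start: joints at [-1.274, 0.276, 1.505, -0, 1.361, -0.121], TCP at [0.233, -0.526, 0.23] pointing down, gripper open.
Joint ranges: [-2.89, 2.89], [-0.75, 2.08], [0.22, 2.7], [-1.18, 4.32], [0.11, 2.71], [-2.7, 2.7]. Speed limits (rad/s): [2.57, 2.57, 3.14, 3.14, 3.14, 3.14].

### API

Orientations are given as a unit quaternion [w, x, y, z].
In Python, from plant import r, gripper_to, inverse_kinematics, vision, models, telemetry gives the robot as it stands. Calls block until the motion is done:
- r.move_to(position, orientation): joint-space move of the TCP to a pose.
- r.move_l(position, rot=None, vel=0.15, guard=None): straight line of the TCP; rot=None keeps the orientation; vel is the mean speed in m/s. With guard (N) it stops when the force on the tool has changed by that much, and returns True; else False.
- r.movej(angles): joint-space move.
- gripper_to(opening, f_grip=None): finger opening in m; f_grip is the grip in N (None keeps the last); returns when the fingers have stopped.
- r.hold(seconds).
- inverse_kinematics(position, orientation): joint angles nearest the present ones, or None.
- vision.snapshot(name): name is "scene" or "top" or "wrist"; returns the picture (480x640x3 uint8, red, green, blue); there is no depth.
- vision.get_calibration(name): a dict with "fx", "fy", "cx", "cy" (pixels), "position" and "orientation" of the camera in the world. Camera axes: x right, y down, z forward; pixel columns grow to the right and rows downward; lengths in m; the calibration is good to about 2 mm. A picture is of the moment at which its call begins: read the wrist's pose just before it. get_calibration takes no time and is no camera call; for the wrist camera it gives the pose at the moment of the call.
A pose or a line that the arm cannot do raises r.PlanningError and nothing moves.
- r.sign_off(): hands the job in, once; it reports no verdict.
Trained networks look in the newest picture that a camera, given by its name, has taken for a name from the list of things; names that differ only in an ending like _2 or _b are one class to them, and where a whole thing is asked for, a point or a joint stands for the part that bears it (a point fixed in the world has none). Each returns a list of dicts, best first, with "score" (0 to 1); they miss things now and then, are a little off and sometimes report something else, mostly with a low value. They report only what shows in the picture. A call takes as long as a camera call. They do not tell look-alikes from the thing itself.
- models.boxes_of(thing, camera): "at" ([x, y, z] in m, in world coordinates, good to about 4 mm: the middle of the surface that is visible of it).
- models.regions_of(thing, camera): "pixels" (480x640 bool, what is visible of it).
- models.mark_of(thing, camera): "at" ([x, y, z] in m, in world coordinates, good to about 4 mm: a listed point, or the origin of a listed thing).
Readings, each from a call of its own:
- telemetry.current_t(): time.
- telemetry.current_joints(): joint angles.
- telemetry.current_dq(): joint speeds.
- telemetry.current_joint_efforts(): joint torques, N m.
- telemetry.current_ee_pos(): TCP position.
- telemetry.current_tool_rot(): TCP orientation.
- telemetry.current_wrist_force(): force on the tool from outside, world axes, zero at the start.
- telemetry.current_torque(): the same for the moment, N m.
- telemetry.current_opening(): finger opening in m.
Only numpy, scipy, OpenCV 4.12 (cv2) and the standard library are available. Lean on these libraries where they do the work, as an engineer would, in place of code of your own. Each camera call takes 0.05 s, during which the arm holds its last target.

## Working session

There is one attempt and no reset: what is moved stays moved. The work goes in short steps, each a Python script; the robot and the scene stay as the last script left them, time stands still between calls to the robot, and variables do not carry over. Pictures are saved under pics/ and viewed, and the job is handed in when it is done.

```bash
ls; mkdir -p pics; python3 - <<'E'
from plant import r, gripper_to, inverse_kinematics, vision, models, telemetry
import cv2
for n in ("scene","top","wrist"):
    im=vision.snapshot(n); cv2.imwrite(f"pics/{n}0.png",im[:,:,::-1]); print(n,vision.get_calibration(n))
print(telemetry.current_t())
E
```

```text
pics
scene {'fx': 500.84960878258363, 'fy': 500.84960878258363, 'cx': 322.02300816261294, 'cy': 244.83396231554028, 'position': array([0.15692572, 0.60883268, 0.54221904]), 'orientation': array([ 0.11743899, -0.21196805,  0.86134568, -0.44649888])}
top {'fx': 613.2249342310699, 'fy': 613.2249342310699, 'cx': 311.65104108671557, 'cy': 232.6528768653448, 'position': array([ 0.32907531, -0.0080966 ,  1.37375424]), 'orientation': array([ 0.04354859, -0.70533406,  0.70619702, -0.04351046])}
wrist {'fx': 377.86424610389685, 'fy': 377.86424610389685, 'cx': 320.88839275613697, 'cy': 236.49489510765375, 'position': array([ 0.29515736, -0.49847225,  0.38404558]), 'orientation': array([ 0.09766763,  0.83256757, -0.54137477, -0.06485084])}
0.15
```

View pics/scene0.png

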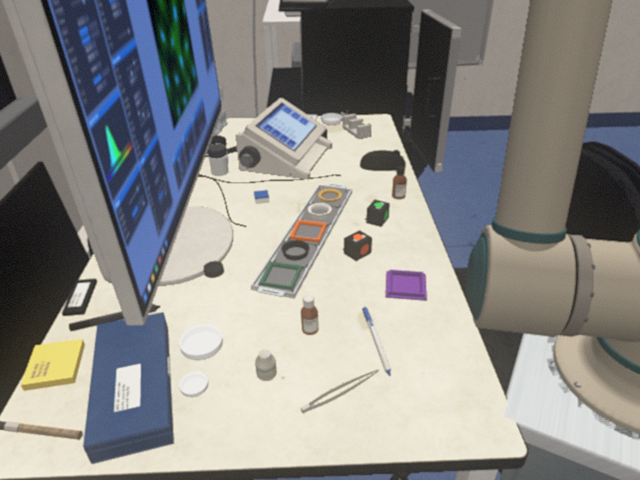

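View pics/top0.png

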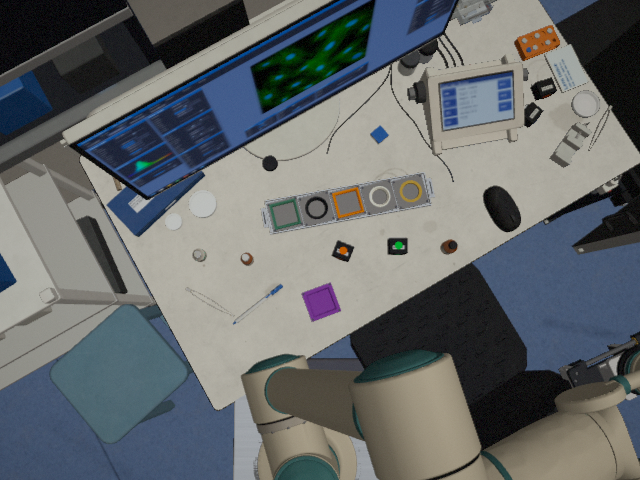

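View pics/wrist0.png

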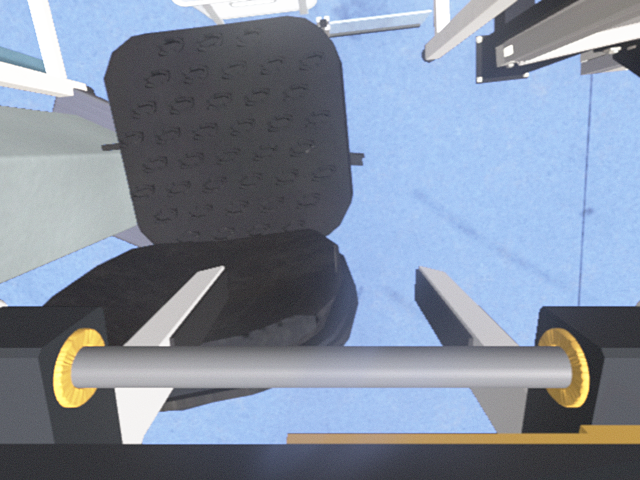

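The top picture shows, left to right: objective (200,255), white bottle (247,258), orange cube (343,250), green cube (397,245) and black bottle (450,246). The nests from left to right are green (285,213), black (316,208), orange (347,203), white (379,197) and brass (410,190). The look-alikes are the purple nest (321,302), the two dark cubes beside the panel at (543,88) and (533,115), and the mouse (502,208). I'll crop close and localise.

```bash
cat > h.py <<'E'
from plant import r, gripper_to, inverse_kinematics, vision, models, telemetry
import numpy as np, cv2
from scipy.spatial.transform import Rotation as R
def Rq(q): return R.from_quat([q[1],q[2],q[3],q[0]])
def proj(c,P):
    p=Rq(c['orientation']).inv().apply(np.atleast_2d(P)-c['position'])
    return np.c_[c['fx']*p[:,0]/p[:,2]+c['cx'],c['fy']*p[:,1]/p[:,2]+c['cy']]
def back(c,uv,z):
    uv=np.atleast_2d(uv).astype(float)
    d=Rq(c['orientation']).apply(np.c_[(uv[:,0]-c['cx'])/c['fx'],(uv[:,1]-c['cy'])/c['fy'],np.ones(len(uv))])
    return c['position']+d*((z-c['position'][2])/d[:,2])[:,None]
def quat(yaw): # tool down, jaw x axis at angle yaw in world
    m=np.array([[np.cos(yaw),np.sin(yaw),0],[np.sin(yaw),-np.cos(yaw),0],[0,0,-1]])
    q=R.from_matrix(m).as_quat(); return [q[3],q[0],q[1],q[2]]
E
python3 - <<'E'
from h import *
im=cv2.imread('pics/top0.png')
cv2.imwrite('pics/topcrop.png',cv2.resize(im[160:330,170:480],None,fx=2.58,fy=2.58,interpolation=cv2.INTER_CUBIC))
c=vision.get_calibration('top')
for n,uv,z in [('obj',(200,255),.045),('white',(247,258),.062),('orange',(343,250),.036),('green',(397,245),.036),('black',(450,246),.071),('nG',(285,213),.01),('nK',(316,208),.01),('nO',(347,203),.01),('nW',(379,197),.01),('nB',(410,190),.01),('purple',(321,302),.01),('monL',(147,195),.1),('monR',(455,40),.1)]:
    print(n,back(c,uv,z).round(3))
m=R.from_matrix
q=telemetry.current_tool_rot(); print(Rq(q).as_matrix().round(3), telemetry.current_ee_pos())
vision.snapshot('top')
for n in ['cube_green_mid','cube_orange_mid','objective_mid','bottle_black_mid','bottle_white_mid','nest_green_floor','nest_orange_floor','nest_brass_floor','nest_black_floor','nest_white_floor']:
    print(n,[(np.round(d['at'],3),round(d['score'],2)) for d in models.mark_of(n,'top')])
E
```

```text
obj [[0.445 0.235 0.045]]
white [[0.437 0.131 0.062]]
orange [[ 0.456 -0.077  0.036]]
green [[ 0.467 -0.195  0.036]]
black [[ 0.461 -0.303  0.071]]
nG [[0.543 0.052 0.01 ]]
nK [[ 0.554 -0.018  0.01 ]]
nO [[ 0.565 -0.088  0.01 ]]
nW [[ 0.579 -0.16   0.01 ]]
nB [[ 0.595 -0.231  0.01 ]]
purple [[ 0.343 -0.029  0.01 ]]
monL [[0.567 0.339 0.1  ]]
monR [[ 0.909 -0.321  0.1  ]]
[[ 0.406 -0.914 -0.   ]
 [-0.914 -0.406  0.001]
 [-0.001 -0.    -1.   ]] [ 0.23319454 -0.52518093  0.2298272 ]
cube_green_mid [(array([ 0.471, -0.199,  0.018]), 0.68)]
cube_orange_mid [(array([ 0.458, -0.079,  0.017]), 0.79)]
objective_mid [(array([0.446, 0.237, 0.022]), 0.64)]
bottle_black_mid [(array([ 0.461, -0.313,  0.035]), 0.63)]
bottle_white_mid [(array([0.442, 0.138, 0.032]), 0.53)]
nest_green_floor [(array([0.54 , 0.048, 0.002]), 0.82), (array([ 0.348, -0.031,  0.004]), 0.77)]
nest_orange_floor [(array([ 0.566, -0.095,  0.008]), 0.92)]
nest_brass_floor [(array([ 0.594, -0.234,  0.008]), 0.72)]
nest_black_floor [(array([ 0.555, -0.02 ,  0.01 ]), 0.85)]
nest_white_floor [(array([ 0.579, -0.165,  0.008]), 0.93)]
```

View pics/topcrop.png

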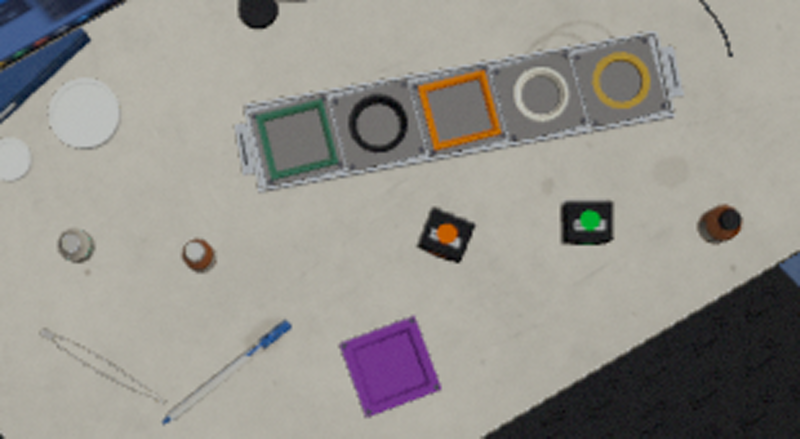

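The model marks agree with my back-projections, and the purple nest at (0.345,-0.03) is excluded. Next I'll plan a closer look with the wrist camera.

```bash
cat >> h.py <<'E'
OBJ={'cg':(.467,-.197,.036),'co':(.456,-.078,.036),'ob':(.445,.236,.045),'bk':(.461,-.309,.071),'bw':(.439,.135,.062),
'ng':(.543,.052,.01),'nk':(.554,-.018,.01),'no':(.565,-.088,.01),'nw':(.579,-.16,.01),'nb':(.595,-.231,.01)}
E
python3 - <<'E'
from h import *
c=vision.get_calibration('wrist'); T=Rq(telemetry.current_tool_rot()); p=telemetry.current_ee_pos()
dp=T.inv().apply(c['position']-p); dr=T.inv()*Rq(c['orientation']); print(dp,dr.as_matrix().round(3))
for yaw in (-80,100):
  for pos in [(.45,-.2,.25),(.45,.08,.25),(.42,-.05,.32),(.5,-.05,.32)]:
    q=quat(np.radians(yaw)); t=Rq(q); o=(t*dr).as_quat()
    cc=dict(c,position=np.array(pos)+t.apply(dp),orientation=[o[3],o[0],o[1],o[2]])
    print(yaw,pos,{k:tuple(proj(cc,v)[0].astype(int)) for k,v in OBJ.items()}, inverse_kinematics(pos,q))
for pos in OBJ.values():
  print([inverse_kinematics((pos[0],pos[1],.03),quat(np.radians(y))) for y in (-80,100)])
E
```

```text
[ 0.00052636 -0.06749458 -0.1541959 ] [[ 1.    -0.    -0.001]
 [ 0.     0.972  0.233]
 [ 0.001 -0.233  0.972]]
-80 (0.45, -0.2, 0.25) {'cg': (np.int64(320), np.int64(198)), 'co': (np.int64(198), np.int64(188)), 'ob': (np.int64(-145), np.int64(142)), 'bk': (np.int64(441), np.int64(231)), 'bw': (np.int64(-50), np.int64(169)), 'ng': (np.int64(82), np.int64(74)), 'nk': (np.int64(155), np.int64(75)), 'no': (np.int64(228), np.int64(77)), 'nw': (np.int64(303), np.int64(75)), 'nb': (np.int64(378), np.int64(71))} [-5.59625105e-01  1.39578545e-01  1.63667677e+00 -4.44089210e-16
  1.36533733e+00  8.36638296e-01]
-80 (0.45, 0.08, 0.25) {'cg': (np.int64(594), np.int64(246)), 'co': (np.int64(477), np.int64(237)), 'ob': (np.int64(158), np.int64(194)), 'bk': (np.int64(733), np.int64(282)), 'bw': (np.int64(259), np.int64(222)), 'ng': (np.int64(364), np.int64(126)), 'nk': (np.int64(434), np.int64(127)), 'no': (np.int64(505), np.int64(128)), 'nw': (np.int64(578), np.int64(127)), 'nb': (np.int64(651), np.int64(123))} [ 2.35085983e-02  8.46803520e-02  1.70126317e+00 -4.44089210e-16
  1.35564913e+00  1.41
[... 4690 characters left out ...]
.76179295e-01,  4.50869988e-01,  1.78787090e+00, -4.44089210e-16,
        9.02851763e-01,  1.12008411e+00]), array([-2.76179295e-01,  4.50869988e-01,  1.78787090e+00, -4.44089210e-16,
        9.02851763e-01, -2.02150855e+00])]
[array([-3.85400557e-01,  4.85057015e-01,  1.72111768e+00, -4.44089210e-16,
        9.35417960e-01,  1.01086284e+00]), array([-3.85400557e-01,  4.85057015e-01,  1.72111768e+00, -4.44089210e-16,
        9.35417960e-01, -2.13072981e+00])]
[array([-4.79270587e-01,  5.30140363e-01,  1.63147029e+00, -4.44089210e-16,
        9.79982001e-01,  9.16992815e-01]), array([-4.79270587e-01,  5.30140363e-01,  1.63147029e+00, -4.44089210e-16,
        9.79982001e-01, -2.22459984e+00])]
```

```bash
python3 - <<'E'
from h import *
import json
def serial(c): return {k:(np.asarray(v).tolist()) for k,v in c.items()}
q=quat(np.radians(-80))
for i,pos in enumerate([(.48,-.19,.25),(.48,.10,.25)]):
    r.move_to(pos,q); r.hold(0.3)
    c=vision.get_calibration('wrist'); im=vision.snapshot('wrist')
    cv2.imwrite(f'pics/w{i+1}.png',im[:,:,::-1]); json.dump(serial(c),open(f'w{i+1}.json','w'))
    print(telemetry.current_t(),telemetry.current_ee_pos())
    print({k:tuple(proj(c,v)[0].round(0)) for k,v in OBJ.items()})
E
```

```text
2.5917 [ 0.47986963 -0.19051079  0.24990881]
{'cg': (np.float64(325.0), np.float64(230.0)), 'co': (np.float64(205.0), np.float64(220.0)), 'ob': (np.float64(-131.0), np.float64(177.0)), 'bk': (np.float64(444.0), np.float64(265.0)), 'bw': (np.float64(-38.0), np.float64(204.0)), 'ng': (np.float64(91.0), np.float64(108.0)), 'nk': (np.float64(162.0), np.float64(109.0)), 'no': (np.float64(234.0), np.float64(111.0)), 'nw': (np.float64(308.0), np.float64(109.0)), 'nb': (np.float64(381.0), np.float64(105.0))}
4.0583 [0.48018918 0.09928157 0.24993578]
{'cg': (np.float64(602.0), np.float64(277.0)), 'co': (np.float64(487.0), np.float64(269.0)), 'ob': (np.float64(176.0), np.float64(229.0)), 'bk': (np.float64(739.0), np.float64(315.0)), 'bw': (np.float64(276.0), np.float64(257.0)), 'ng': (np.float64(377.0), np.float64(160.0)), 'nk': (np.float64(446.0), np.float64(161.0)), 'no': (np.float64(515.0), np.float64(162.0)), 'nw': (np.float64(587.0), np.float64(161.0)), 'nb': (np.float64(659.0), np.float64(157.0))}
```

View pics/w1.png

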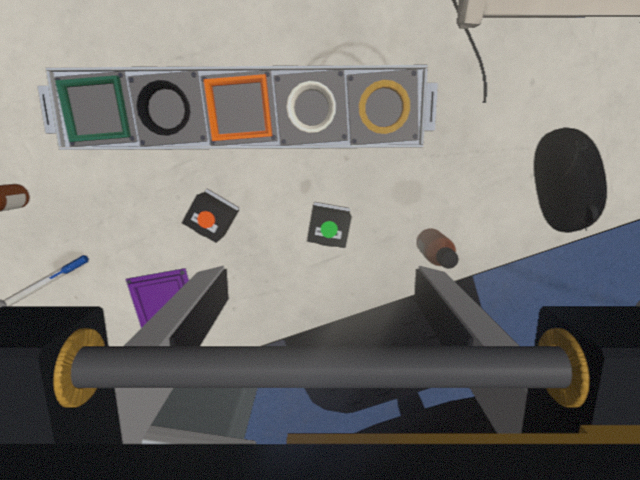

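View pics/w2.png

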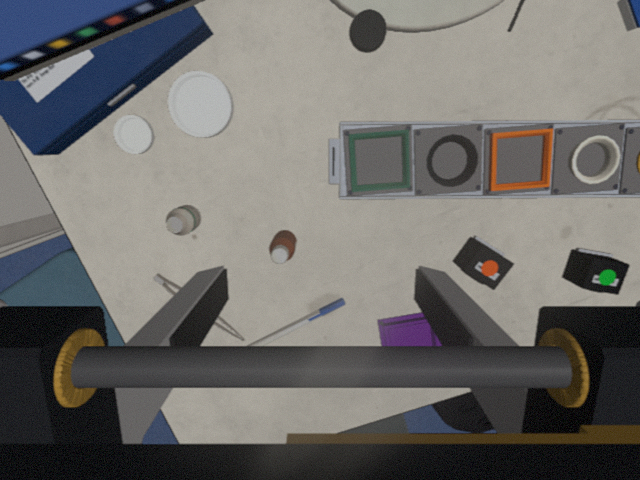

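The wrist views confirm everything. In w1 the orange-dot cube is at (208,216), the green-dot cube at (329,227) and the black bottle at (438,247). In w2 the objective is at (181,221) and the white bottle at (282,247). The purple frame on the desk is the look-alike. Next I'll fit the tray from the collar contours and enlarge the parts.

```bash
python3 - <<'E'
from h import *
import json
from scipy.optimize import least_squares
obs={}
def col(im,k):
    h=cv2.cvtColor(im,cv2.COLOR_BGR2HSV); H,S,V=[h[:,:,i].astype(int) for i in range(3)]
    return {'ng':(H>65)&(H<95)&(S>90),'no':(H<14)&(S>150)&(V>120),'nb':(H>14)&(H<28)&(S>90)&(V>90),'nk':(V<75),'nw':(V>185)&(S<45)}[k]
zt={'ng':.013,'no':.013,'nb':.013,'nk':.018,'nw':.018}
for w in (1,2):
    im=cv2.imread(f'pics/w{w}.png'); c=json.load(open(f'w{w}.json')); c['position']=np.array(c['position'])
    for k in zt:
        u=proj(c,OBJ[k])[0]
        if not 30<u[0]<605: continue
        m=np.zeros((480,640),np.uint8); x0,y0=(u-36).astype(int); x0=max(x0,0)
        m[max(y0,0):y0+72,x0:x0+72]=col(im,k)[max(y0,0):y0+72,x0:x0+72]
        n,l,st,_=cv2.connectedComponentsWithStats(m)
        j=1+np.argmax(st[1:,4]); pts=np.argwhere(l==j)[:,::-1].astype(np.float32)
        hull=cv2.convexHull(pts)
        P=back(c,hull[:,0],zt[k])[:,:2].astype(np.float32)
        rect=cv2.minAreaRect(P*1000); (cc,rad)=cv2.minEnclosingCircle(P*1000)
        print(w,k,st[j],'rect',np.round(rect[0],1),np.round(rect[1],1),round(rect[2],1),'circ',np.round(cc,1),round(rad,1))
        obs[(w,k)]=rect[0]
# order along row
idx={'ng':2,'nk':1,'no':0,'nw':-1,'nb':-2}
for ws in ((1,),(2,),(1,2)):
    ks=[a for a in obs if a[0] in ws]
    def f(p): return np.concatenate([[p[0]-np.sin(p[2])*72*idx[k]-obs[w,k][0],p[1]+np.cos(p[2])*72*idx[k]-obs[w,k][1]] for w,k in ks])
    s=least_squares(f,[565,-88,.17]); print(ws,s.x,np.degrees(s.x[2]),s.fun.reshape(-1,2).round(1).tolist())
im=cv2.imread('pics/w1.png'); a=cv2.resize(im[180:280,170:480],None,fx=2.58,fy=2.58,interpolation=cv2.INTER_CUBIC)
im=cv2.imread('pics/w2.png'); b=cv2.resize(im[190:290,150:460],None,fx=2.58,fy=2.58,interpolation=cv2.INTER_CUBIC)
cv2.imwrite('pics/parts.png',np.vstack([a,b]))
E
```

```text
1 ng [  56   76   70   66 1385] rect [542.9  48.2] [57.7 61.8] 14.5 circ [542.6  48.6] 41.0
1 no [ 204   74   65   67 1336] rect [568.3 -92.4] [57.9 60.1] 14.4 circ [568.3 -91.9] 41.1
1 nb [ 359   80   51   54 1018] rect [ 593.8 -233.8] [49.7 49.3] 11.3 circ [ 593.9 -233.7] 25.3
1 nk [ 136   80   54   56 1198] rect [555.2 -21.3] [51.2 50.6] 54.2 circ [555.1 -21.5] 25.9
1 nw [287  81  48  51 536] rect [ 581.2 -162.9] [45.4 46.3] 53.8 circ [ 581.3 -163.3] 23.5
2 ng [357 136   2   1   2] rect [562.6  76.2] [1. 0.] 99.9 circ [562.6  76.2] 0.5
2 no [ 491  129   60   62 1145] rect [568.1 -91.5] [57.6 59.4] 14.3 circ [568.  -91.7] 40.8
2 nk [ 426  134   52   53 1064] rect [555.5 -21.1] [50.3 51.1] 84.0 circ [555.2 -21. ] 25.9
2 nw [580 147   1   1   1] rect [ 590.  -143.2] [0. 0.] 0.0 circ [ 590.  -143.2] 0.0
(1,) [ 5.68270862e+02 -9.24304375e+01  1.79349719e-01] 10.275981937127606 [[-0.3, 1.1], [0.0, -0.0], [0.1, -0.3], [0.2, -0.3], [-0.1, -0.4]]
(2,) [ 5.73685411e+02 -8.05781627e+01  1.29292068e-01] 7.40788980798305 [[-7.5, -14.0], [5.6, 10.9], [8.9, 11.9], [-7.0, -8.8]]
(1, 2) [ 5.71070720e+02 -8.71066359e+01  1.54128676e-01] 8.830922626176879 [[6.1, 7.0], [2.8, 5.3], [-0.6, 4.4], [4.8, 5.3], [0.9, 4.6], [-13.7, -21.0], [3.0, 4.4], [4.5, 5.1], [-7.9, -15.1]]
```

View pics/parts.png

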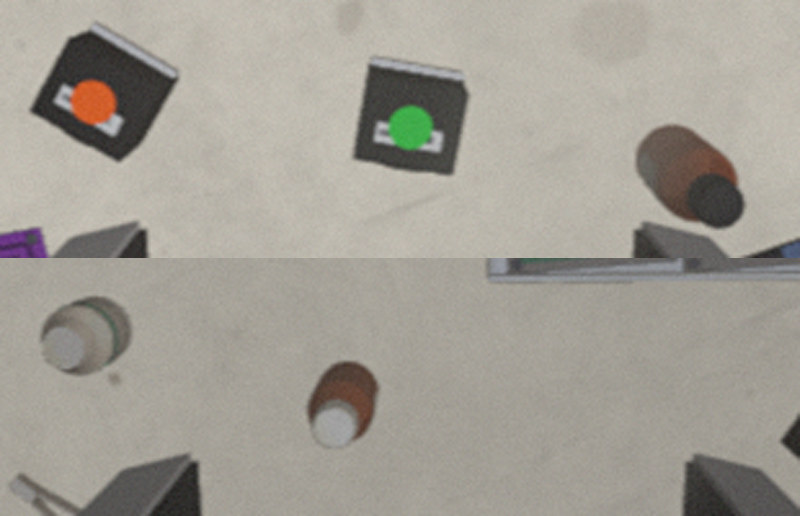

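The tray fit from w1 has residuals of about 0.5 mm, and w2 agrees. The insert yaw (14.4° from the rectangles) disagrees with the row direction (10.3°), so I'll look closer.

```bash
python3 - <<'E'
from h import *
import json
im=cv2.imread('pics/w1.png'); c=json.load(open('w1.json')); c['position']=np.array(c['position'])
# rectify tray plane z=.013: frame centred at row centre, yaw 10.28
y=np.radians(10.28); s=2000.
W,H=800,300
src=[];dst=[]
for a,b in [(-.18,-.06),(-.18,.06),(.18,-.06),(.18,.06)]: # a along row (-y dir right), b along nest x (up)
    P=np.array([.5683,-.0924,.013])+a*np.array([np.sin(y),-np.cos(y),0])+b*np.array([np.cos(y),np.sin(y),0])
    src.append(proj(c,P)[0]); dst.append([W/2+a*s,H/2-b*s])
M=cv2.getPerspectiveTransform(np.float32(src),np.float32(dst))
o=cv2.warpPerspective(im,M,(W,H),flags=cv2.INTER_CUBIC)
for i in range(-2,3): cv2.drawMarker(o,(int(W/2+i*144),H//2),(255,0,255),0,10)
cv2.imwrite('pics/rect.png',o)
E
```

```text
(no output)
```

View pics/rect.png

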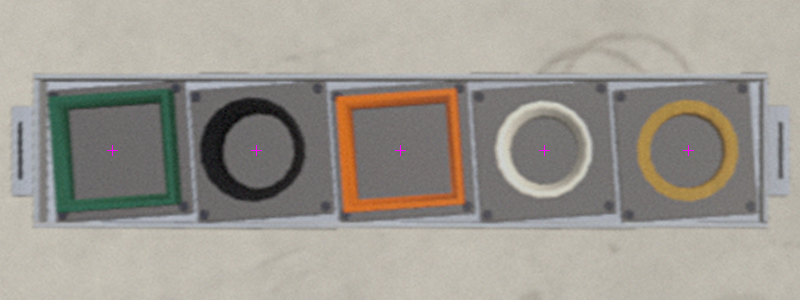

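The inserts are turned about 4° relative to the tray rail, so I'll use an insert yaw of 14.4°. Now the part poses, from points read off the parts crop.

```bash
python3 - <<'E'
from h import *
import json
def L(w): 
    c=json.load(open(f'w{w}.json')); c['position']=np.array(c['position']); return c
c1,c2=L(1),L(2)
f=lambda p,o:np.array(p)/2.58+np.array(o)-.3
for n,pts in {'orange':[(33,108),(122,160),(177,80),(92,28)],'green':[(354,158),(452,173),(467,82),(371,64)]}.items():
    P=back(c1,[f(p,(170,180)) for p in pts],.036)[:,:2]*1000
    fr,ri,ba,le=P[1]-P[0],P[2]-P[1],P[3]-P[2],P[0]-P[3]
    print(n,P.mean(0).round(1),[round(np.linalg.norm(v),1) for v in (fr,ri,ba,le)],'yaw of x axis',[round(np.degrees(a),1) for a in (np.arctan2(fr[0],-fr[1]),np.arctan2(ri[1],ri[0]),np.arctan2(-ba[0],ba[1]),np.arctan2(-le[1],-le[0]))])
print('black',back(c1,f((716,201),(170,180)),.071).round(4))
print('white',back(c2,f((335,166),(150,190)),.062).round(4))
print('obj',back(c2,f((67,89),(150,190)),.045).round(4))
for n,w,uv in (('orange',1,(93,103)),('green',1,(411,128))): print(n,'sticker',back(c1,f(uv,(170,180)),.036).round(4))
E
```

```text
orange [460.9 -83.4] [np.float64(38.9), np.float64(39.1), np.float64(36.9), np.float64(39.6)] yaw of x axis [np.float64(-22.2), np.float64(-26.2), np.float64(-22.7), np.float64(-29.1)]
green [ 471.3 -200.4] [np.float64(38.7), np.float64(36.4), np.float64(37.3), np.float64(37.5)] yaw of x axis [np.float64(1.0), np.float64(1.7), np.float64(-0.8), np.float64(-0.5)]
black [[ 0.4681 -0.3106  0.071 ]]
white [[0.4426 0.132  0.062 ]]
obj [[0.4499 0.2367 0.045 ]]
orange sticker [[ 0.4567 -0.0788  0.036 ]]
green sticker [[ 0.4681 -0.201   0.036 ]]
```

```bash
python3 - <<'E'
from h import *
import json
def serial(c): return {k:(np.asarray(v).tolist()) for k,v in c.items()}
gripper_to(.07)
for n,p,yaw in (('co',(.4600,-.0825,.14),-25),('cg',(.470,-.2005,.14),.5)):
    r.move_to(p,quat(np.radians(yaw-90))); r.hold(.3)
    c=vision.get_calibration('wrist'); im=vision.snapshot('wrist'); json.dump(serial(c),open(f'h_{n}.json','w'))
    cv2.imwrite(f'pics/h_{n}.png',im[:,:,::-1])
    print(telemetry.current_t(),telemetry.current_ee_pos(),np.degrees(Rq(telemetry.current_tool_rot()).as_euler('xyz')).round(2))
    # rectify cube top plane in tool-aligned frame, 8 px/mm? 6px/mm
    y=np.radians(yaw); src=[];dst=[]
    for a,b in [(-.03,-.03),(-.03,.03),(.03,-.03),(.03,.03)]:
        P=np.array([p[0],p[1],.036])+a*np.array([np.sin(y),-np.cos(y),0])+b*np.array([np.cos(y),np.sin(y),0])
        src.append(proj(c,P)[0]); dst.append([200+a*6000,200-b*6000])
    o=cv2.warpPerspective(im,cv2.getPerspectiveTransform(np.float32(src),np.float32(dst)),(400,400),flags=cv2.INTER_CUBIC)[:,:,::-1].copy()
    cv2.rectangle(o,(200-120,200-117),(320,317),(255,0,255),1)
    cv2.imwrite(f'pics/hr_{n}.png',o)
cv2.imwrite('pics/hr.png',np.hstack([cv2.imread('pics/hr_co.png'),cv2.imread('pics/hr_cg.png')]))
E
```

```text
5.85 [ 0.4604221  -0.08185385  0.14043761] [-1.7994e+02  1.0000e-02 -1.1491e+02]
6.875 [ 0.47005329 -0.19971169  0.14012671] [-179.99    0.    -89.45]
```

View pics/hr.png

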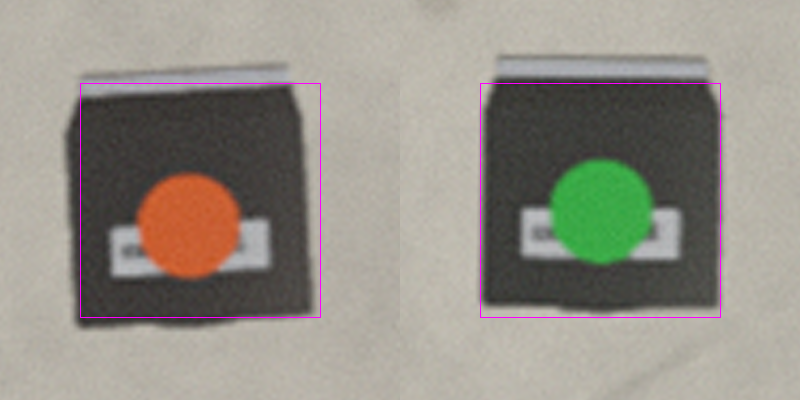

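View pics/h_co.png

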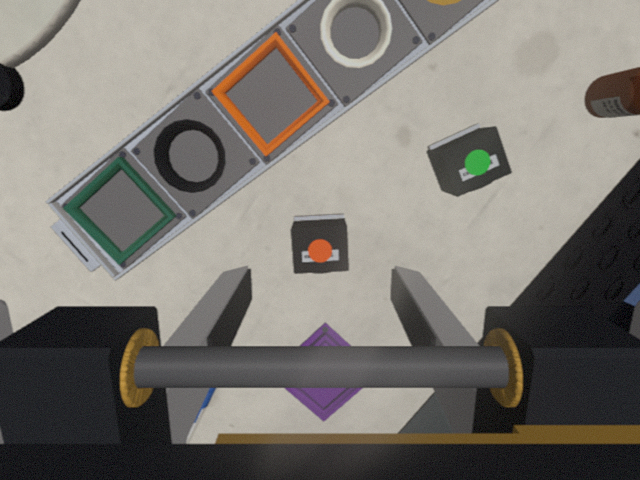

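The rectified hover views refine the poses: green centre (0.4718,-0.2007) with yaw 0.5°, orange centre (0.4601,-0.0807) with yaw -22.6°. I'm picking the orange cube first.

```bash
cat >> h.py <<'E'
def pick(x,y,yaw,tip,op=.07,f=20,zs=.14):
    """tool yaw deg, tip = fingertip height above desk"""
    q=quat(np.radians(yaw)); gripper_to(op); r.move_to((x,y,zs),q)
    r.move_l((x,y,tip+.025),vel=.12,guard=8) and print('GUARD down',telemetry.current_ee_pos())
    gripper_to(0,f); print('grip opening',telemetry.current_opening(),telemetry.current_ee_pos(),telemetry.current_t())
    r.move_l((x,y,zs),vel=.12); print('lifted opening',telemetry.current_opening(),telemetry.current_wrist_force())
def over(x,y,yaw,z=.14):
    r.move_to((x,y,z),quat(np.radians(yaw))); r.hold(.2)
def snap(name):
    im=vision.snapshot('wrist'); cv2.imwrite(f'pics/{name}.png',im[:,:,::-1])
E
python3 - <<'E'
from h import *
pick(.4601,-.0807,-112.6,.010)
over(.5683,-.0924,-75.6)
snap('co_over'); print(telemetry.current_t(),telemetry.current_ee_pos())
E
```

```text
grip opening 0.03981867692030237 [ 0.46025188 -0.0806875   0.035255  ] 9.3333
lifted opening 0.04027017301197466 [-1.39892272 -0.34527347 -1.07857223]
11.2417 [ 0.56718918 -0.09223926  0.14015579]
```

View pics/co_over.png

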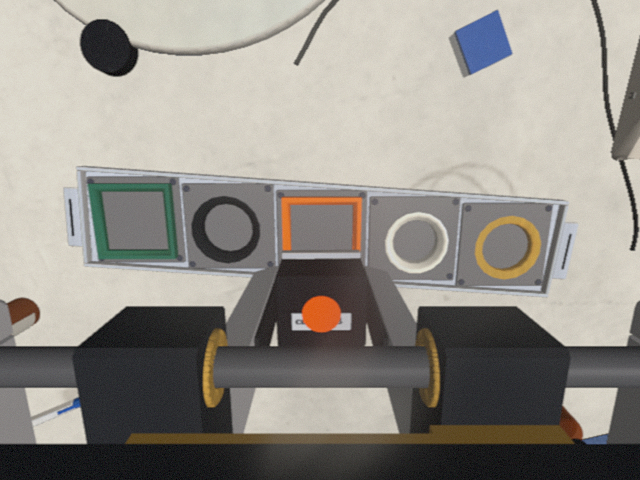

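The orange cube is held square: its dot at column 321 lines up with the orange nest centre at column 320. Placing it.

```bash
cat >> h.py <<'E'
def place(x,y,ztcp,op,zs=.14):
    r.move_l((x,y,ztcp+.012),vel=.12,guard=15) and print('GUARD high',telemetry.current_ee_pos(),telemetry.current_wrist_force())
    g=r.move_l((x,y,ztcp),vel=.03,guard=6); print('guard',g,telemetry.current_ee_pos(),telemetry.current_wrist_force())
    gripper_to(op); r.hold(.1)
    r.move_l((x,y,zs),vel=.12); print(telemetry.current_t(),telemetry.current_ee_pos())
E
python3 - <<'E'
from h import *
place(.5683,-.0924,.0413,.056)
snap('co_placed')
E
```

```text
guard True [ 0.56818226 -0.09237294  0.04120977] [0.29132779 0.30161283 4.04648742]
14.1167 [ 0.56768858 -0.09222007  0.13931692]
```

View pics/co_placed.png

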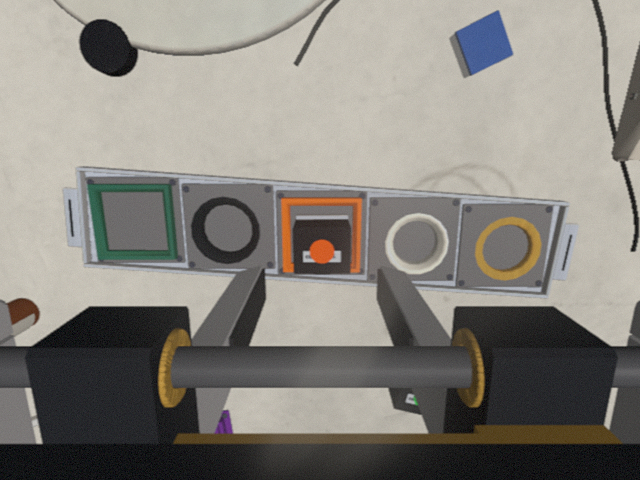

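The orange cube touched down at floor height (TCP 0.0412) and sits in the orange collar at (321,243). Green is next.

```bash
python3 - <<'E'
from h import *
pick(.4718,-.2007,-89.5,.010)
over(.5428,.0487,-75.6)
snap('cg_over')
place(.5428,.0487,.0413,.056)
snap('cg_placed')
cv2.imwrite('pics/cg2.png',cv2.resize(np.hstack([cv2.imread('pics/cg_over.png')[:360],cv2.imread('pics/cg_placed.png')[:360]]),None,fx=.62,fy=.62,interpolation=cv2.INTER_AREA))
E
```

```text
grip opening 0.03973610132665369 [ 0.47189691 -0.20077874  0.03525519] 16.85
lifted opening 0.039812473320339714 [ 0.8142052   0.06700287 -1.36253242]
guard True [0.54266687 0.04871066 0.04121289] [-0.76093869 -0.45952497  4.78075859]
22.0167 [0.54215728 0.04869713 0.13931382]
```

View pics/cg2.png

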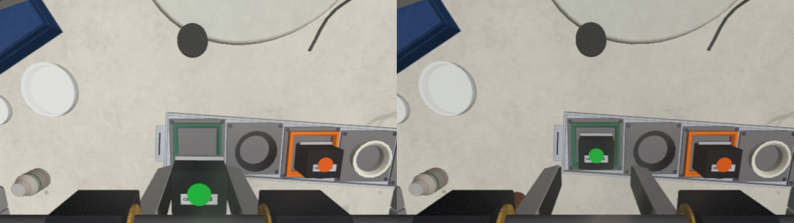

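Green is seated too. Next I'll hover over the three round parts to refine their axes.

```bash
python3 - <<'E'
from h import *
gripper_to(.06)
tiles=[]
for n,p,h in (('ob',(.4499,.2367),.045),('bw',(.4426,.132),.062),('bk',(.4681,-.3106),.071)):
    over(*p,-80,.15)
    c=vision.get_calibration('wrist'); im=vision.snapshot('wrist')[:,:,::-1]
    o=[]
    y=np.radians(10)
    for z in (h,0.0):
        src=[];dst=[]
        for a,b in [(-.03,-.03),(-.03,.03),(.03,-.03),(.03,.03)]:
            P=np.array([*p,z])+a*np.array([np.sin(y),-np.cos(y),0])+b*np.array([np.cos(y),np.sin(y),0])
            src.append(proj(c,P)[0]); dst.append([133+a*3000,133-b*3000])
        t=cv2.warpPerspective(im,cv2.getPerspectiveTransform(np.float32(src),np.float32(dst)),(266,266),flags=cv2.INTER_CUBIC)
        cv2.drawMarker(t,(133,133),(255,0,255),0,20); o.append(t)
    tiles.append(np.vstack(o)); print(n,telemetry.current_t(),proj(c,[*p,h]).round(0))
cv2.imwrite('pics/round.png',np.hstack(tiles))
E
```

```text
ob 23.475 [[319. 245.]]
bw 24.225 [[322. 251.]]
bk 26.1 [[322. 255.]]
```

View pics/round.png

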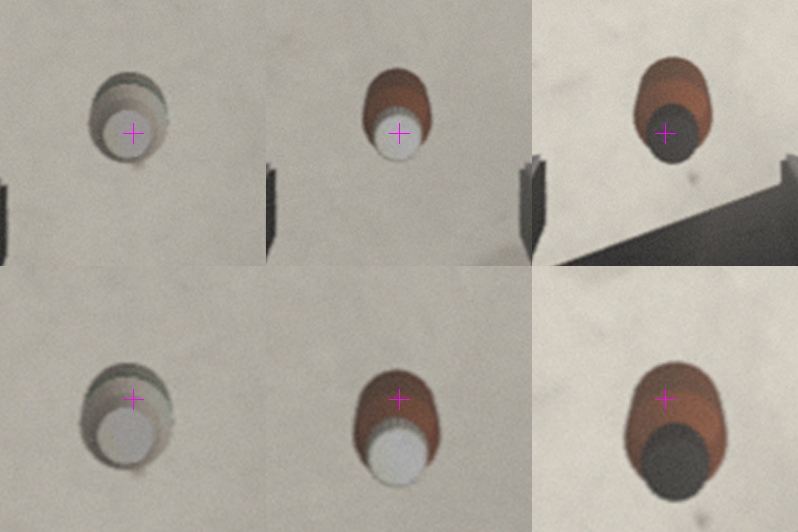

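The nose or cap centres in the three tiles are at (128,136), (132,135) and (140,134), against a marker at 133. I've corrected the axes by those small offsets. Objective next.

```bash
python3 - <<'E'
from h import *
pick(.4486,.2382,-78,.010,op=.06,f=25)
over(.5939,-.2339,-78)
snap('ob_over')
place(.5939,-.2339,.0413,.042)
snap('ob_placed')
cv2.imwrite('pics/ob2.png',cv2.resize(np.hstack([cv2.imread('pics/ob_over.png')[:400],cv2.imread('pics/ob_placed.png')[:400]]),None,fx=.62,fy=.62,interpolation=cv2.INTER_AREA))
E
```

```text
grip opening 0.026482041041580202 [0.44867075 0.23833622 0.03519745] 29.9417
lifted opening 0.02706530736994206 [-0.26016657 -0.40099017 -1.13155824]
guard True [ 0.59377222 -0.23382564  0.04120314] [-0.13646503  0.0208448   3.92105919]
35.8917 [ 0.59334394 -0.23361638  0.13922958]
```

View pics/ob2.png

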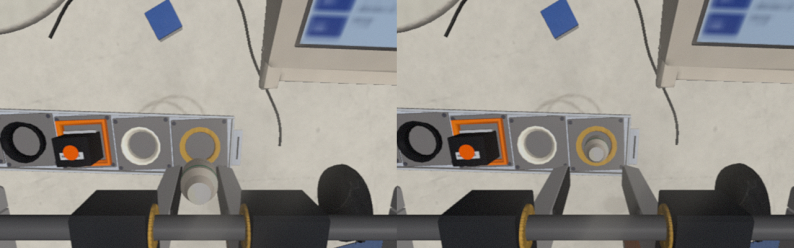

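The objective is upright and centred in the brass ring, and contact came at floor height. Its grip read 27 mm on a 29 mm barrel, but it held. White bottle next.

```bash
python3 - <<'E'
from h import *
pick(.4419,.1319,-78,.015,op=.06,f=20,zs=.15)
over(.5812,-.163,-78,.15)
snap('bw_over')
place(.5812,-.163,.0463,.040,.15)
snap('bw_placed')
cv2.imwrite('pics/bw2.png',cv2.resize(np.hstack([cv2.imread('pics/bw_over.png')[:400],cv2.imread('pics/bw_placed.png')[:400]]),None,fx=.62,fy=.62,interpolation=cv2.INTER_AREA))
E
```

```text
grip opening 0.02547658882812556 [0.44198635 0.13193658 0.04014383] 39.6083
lifted opening 0.02516155493319733 [-0.18392325 -0.0152878  -0.6994581 ]
guard True [ 0.58104772 -0.1628848   0.0460969 ] [-0.49843236  0.35788706  4.63690905]
45.1167 [ 0.58061819 -0.16275522  0.14918613]
```

View pics/bw2.png

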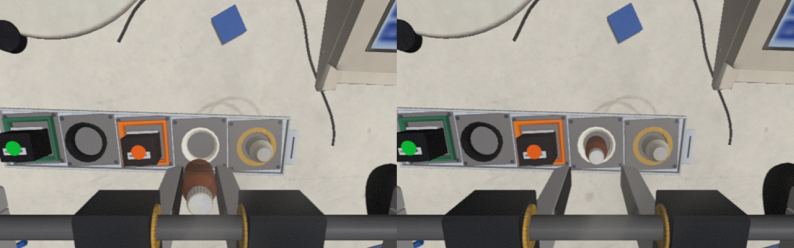

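The white bottle stands centred in the white ring. Black bottle next.

```bash
python3 - <<'E'
from h import *
pick(.4682,-.3129,-78,.015,op=.06,f=20,zs=.15)
over(.5552,-.0214,-78,.15)
snap('bk_over')
place(.5552,-.0214,.0463,.044,.15)
snap('bk_placed')
cv2.imwrite('pics/bk2.png',cv2.resize(np.hstack([cv2.imread('pics/bk_over.png')[:400],cv2.imread('pics/bk_placed.png')[:400]]),None,fx=.62,fy=.62,interpolation=cv2.INTER_AREA))
E
```

```text
grip opening 0.029152003323815234 [ 0.46827588 -0.31308002  0.0402698 ] 48.1167
lifted opening 0.029139822164187097 [ 0.67125902  1.12505327 -1.20359692]
guard True [ 0.55512713 -0.02139664  0.04626376] [-0.30199917  0.12886519  2.88368735]
53.55 [ 0.5545603  -0.02131148  0.14926271]
```

View pics/bk2.png

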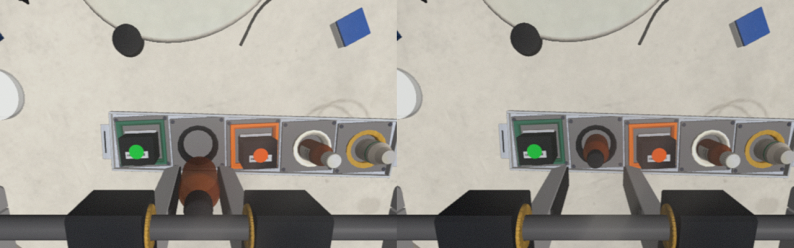

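All five are in. I'll back off, then check from all cameras.

```bash
python3 - <<'E'
from h import *
over(.40,-.09,-78,.26)
snap('f_w'); 
for n in ('scene','top'): cv2.imwrite(f'pics/f_{n}.png',vision.snapshot(n)[:,:,::-1])
a=cv2.resize(cv2.imread('pics/f_scene.png')[150:320,220:400],(420,397),interpolation=cv2.INTER_CUBIC)
b=cv2.resize(cv2.imread('pics/f_w.png')[:300],(380,178),interpolation=cv2.INTER_AREA)
t=cv2.resize(cv2.imread('pics/f_top.png')[160:270,250:450],(380,209),interpolation=cv2.INTER_CUBIC)
o=np.zeros((397,800,3),np.uint8); o[:,:420]=a; o[:178,420:]=b; o[188:397,420:]=t
cv2.imwrite('pics/final.png',o)
for cam in ('top','scene'):
  for n in ['cube_green_mid','cube_orange_mid','objective_mid','bottle_black_mid','bottle_white_mid']:
    print(cam,n,[(np.round(d['at'],3),round(d['score'],2)) for d in models.mark_of(n,cam)[:1]])
print(telemetry.current_t())
E
```

```text
top cube_green_mid [(array([0.541, 0.048, 0.022]), 0.51)]
top cube_orange_mid [(array([ 0.564, -0.095,  0.023]), 0.51)]
top objective_mid [(array([ 0.59 , -0.234,  0.03 ]), 0.42)]
top bottle_black_mid [(array([ 0.549, -0.02 ,  0.04 ]), 0.7)]
top bottle_white_mid [(array([ 0.581, -0.158,  0.037]), 0.68)]
scene cube_green_mid [(array([0.537, 0.047, 0.024]), 0.87)]
scene cube_orange_mid [(array([ 0.566, -0.093,  0.024]), 0.66)]
scene objective_mid [(array([ 0.593, -0.234,  0.032]), 0.69)]
scene bottle_black_mid [(array([ 0.552, -0.021,  0.042]), 0.86)]
scene bottle_white_mid [(array([ 0.58 , -0.166,  0.037]), 0.52)]
55.275
```

View pics/final.png

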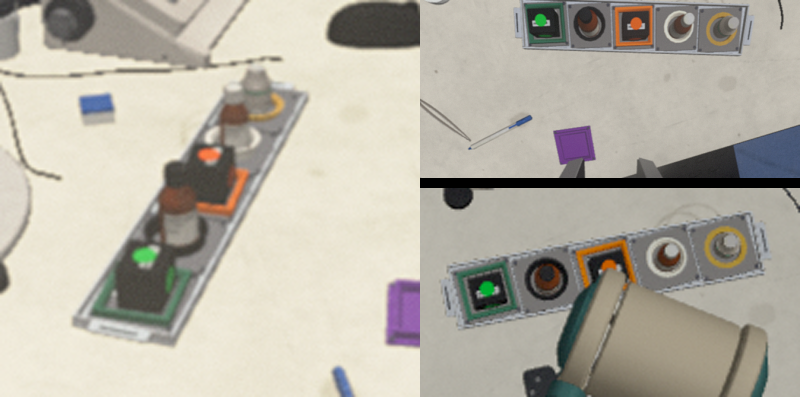

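All five parts stand upright in their matching nests. The detected mid-heights (24, 24, 28.5 expected against 30–32 measured, 41 and 37 mm) fit fully seated parts.

```bash
python3 -c "
from h import *
r.sign_off(); print(telemetry.current_t())"
```

```text
the job is handed in; nothing more can be done
the job is handed in; nothing more can be done
```

I put all five parts back into the tray, each in its own nest, and handed the job in at about 55 s of the 112 s allowed. The purple look-alike frame and the two cubes by the touch panel were left alone.

- **Seating:** each part met the nest floor within about 0.3 mm of the expected height, with at most 5 N on the wrist at contact.
- **Final look:** the scene, top and wrist pictures show all five upright inside their collars. The arm hid part of the orange nest in the top picture, but the other two show it.
- **Positions:** the networks put each part within about 6 mm of its nest centre. The heights match fully seated parts for both cubes and both bottles. The objective read 30–32 mm against 28.5 mm expected, which is within the networks' 4 mm accuracy.

**Disagreements in the readings:**
- The tray inserts are turned about 4° from the tray rail, so I aligned the cubes to the inserts.
- The grip reading on the objective was about 27 mm on a 29 mm barrel. It still lifted and placed normally.

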